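# Open the brownie side of the counter case

### The arm

A 6-joint arm with a two-finger parallel gripper is mounted at the origin on a cart in front of the work surface, level with it; the furniture and walls round the work are solid. World frame = base frame: x ahead of the robot, y to its left, z up, the work surface at z = 0. Lengths are in m, angles in rad, forces in N, time in s.
With the tool pointing down it reaches from about 0.425 to 1.125 m from the base axis. Payload 14.9 kg.
Tool frame: the origin (TCP) lies between the finger pads; the fingertips stand 22 mm ahead of it and the grasp point (between the pads) lies 3 mm ahead of it (manip.tcp_to_tips is the distance from the TCP to the fingertips, in m); x points along the fingers, y is the direction in which the jaws open and shut, and the axes are right-handed (so a half turn about x gives the same grasp; the last joint's range is limited). The gripper opens to 91 mm and grips with 3 to 60 N. Pads are 32 mm wide; open, the fingers measure 118 mm over their backs; the gripper's body (76 mm by 178 mm) begins 60 mm behind the grasp point.
Start: joints at [-1.138, 0.379, 1.734, -0, 1.028, -0.033], TCP at [0.314, -0.625, 0.236] pointing down, gripper open.
Joint ranges: [-2.77, 2.77], [-0.74, 2.19], [0, 2.66], [-1.06, 4.2], [0.31, 2.87], [-3.08, 3.08]. Speed limits (rad/s): [1.89, 1.89, 2.39, 3.14, 3.14, 3.14].

### API

Orientations are given as a unit quaternion [x, y, z, w].
In Python, from cell import manip, vision, ticket, find_in, mark_of gives the robot as it stands.
- The arm moves only by the tool arm_command, never from a script. Its argument "increments" is a list of rows, each a list of 5 numbers: the shift along the world's x, y, z in cm, then the turn about the world's z in degrees, then the opening, from -1 (shut) to 1 (fully open). In form: [[x, y, z, yaw, fingers], ...]. A call has 1 to 12 rows; each row is the pose to reach, as a shift and turn from the pose commanded when the call began; what a row does not reach only later rows make up. A row lasts 1/8 s, in which the tool goes at most 62.5 mm and 10.7 degrees, less where a joint would pass 70% of its speed; a pose out of reach is approached as far as the arm can. A call with a gripper value outside its range is refused whole. The fingers move at their own pace and stop on an object; "squeeze" is the grip in N (left out, the last holds). Time passes only in rows, so rows that repeat a pose let the fingers close. It gives the time, the measured TCP pose, the force and the opening at its end, in the units of the state.
- manip.get_obs(): the state, without advancing time (a new reading comes with each control period).
- vision.capture(name): name is "side" or "top"; returns a dict with "frame" (400x640x3 uint8, red, green, blue), "fovy" (degrees; the focal length in pixels is half the picture's height over the tangent of half this angle, whatever the lens; pixels are square), "cx", "cy" (the principal point, pixels), "k1" (the pictures are not rectified: a ray, as slopes to the right and down, at radius r is drawn at 1 + k1 r^2 times it, then the intrinsics apply), "pose" (4x4, takes a point from camera to world coordinates). Camera axes: x right, y down, z forward; pixel columns grow to the right and rows downward; lengths in m; the calibration is good to about 2 mm. A picture is of the moment at which its call begins. There is no depth.
- ticket.job_done(): hands the job in, once; it reports no verdict.
Trained networks look in a picture, given as the dict that the camera call returned (one of the last four; its "shot" number tells which), for a name from the list of things; names that differ only in an ending like _2 or _b are one class to them, and where a whole thing is asked for, a point or a joint stands for the part that bears it (a point fixed in the world has none). Each returns a list of dicts, best first, with "conf" (0 to 1); they miss things now and then, are a little off and sometimes report something else, mostly with a low value. They report only what shows in the picture. A call takes as long as a camera call.
- find_in(name, picture): "bbox" ([left, top, right, bottom] in pixels, round what is visible of it).
- mark_of(name, picture): "uv" ([column, row] in pixels: a listed point, or the origin of a listed thing).
The state is a dict: "t": time; "qpos": joint angles; "qvel": joint speeds; "joint_efforts": joint torques, N m; "tool_pos": TCP position; "eef_rot": TCP orientation; "contact_force": force on the tool from outside, world axes, zero at the start; "torque": the same for the moment, N m; "gripper_width": opening from 0.0 (shut) to 1.0 (fully open).
Only numpy, scipy, OpenCV 4.12 (cv2) and the standard library are available. Lean on these libraries where they do the work, as an engineer would, in place of code of your own. Each camera call takes 0.05 s, during which the arm holds its last target. There are 200 camera calls.

### The job

A customer wants a brownie: open the brownie side of the small wooden two-lid pastry case and leave its lid standing open. Turn the brass catch until it lies along the middle rail, then push the brownie lid up by its front lip and over past upright, so that it rests open by its own weight, while the other lid stays shut. Do it all by pushing with closed fingertips: grip and pick up nothing, do not touch the pastries, and leave the ramekin, tape roll and tongs where they are.

Things in the scene. Friction and masses are not known exactly. Their poses are not given: they have to be found in the camera images.
- pastry_case: low wooden case, two compartments side by side (one with 2 brownies, one with a croissant, either way round), a clear lid over each; fixed to the worktop. 115 mm deep (front wall at x = -57.5 mm), 312 mm wide, rim 66 mm high; 36 mm wide middle rail, rail and lid tops 74 mm high. Origin: centre of its underside; x to the hinge side (away from the robot), y to its left, z up
- catch (a joint): brass turn button on the middle rail: a bar 68 mm long, 12 mm wide, with an upright lug 12 mm across at each end (28 mm from the pivot). 0 = crosswise (starts within 0.5), its ends 16 mm over both lids, locking them; +1.571 (anticlockwise from above) or -1.571 = along the rail, both lids free (already past about 1.1); stops at both. Stays where it is left; about 1 N at its end turns it
- catch_pivot (a point): the catch's pivot, on the rail's top face (74 mm above the worktop), 25 mm in front of the case's centre; turns with the catch: y lies along the bar, z up. The bar's underside is 2 mm and its top 14 mm above this point (lugs 20 mm)
- left_lid (a joint): left lid (case y from +20 to +156 mm): 140 mm from front edge to hinge line, 8 mm thick, wooden frame with a clear panel, about 0.24 kg. 0 = shut, grows as it opens up and back; upright at 1.57; stop at 1.75, leaning back. Below about 1.5 it falls shut, above it falls open on its stop
- right_lid (a joint): the right lid (case y from -20 to -156 mm), the same
- left_lip (a point): middle of the left lid's front edge, half-way through its 8 mm thickness; turns with the lid: x points to the hinge, y along the edge to the left, z out of its upper face. The lip stands 22 mm out beyond the case's front wall over the lid's whole 136 mm width; free below it down to the worktop
- right_lip (a point): the same point and axes of the right lid
- left_hinge (a point): point on the left lid's hinge line at the middle of its width, 3 mm below the lid's mid-thickness, 140 mm behind its front edge; the hinge line is the case's y direction
- right_hinge (a point): the same point of the right lid
- brownies (a point): point midway along the brownies' compartment, on its paper liner: tells on which side of the case the brownies are
- brownie_0: dark brown brownie, 59x76x36 mm, origin at the centre of its underside; in the case beside the other one
- brownie_1: the other brownie, 58x76x36 mm
- croissant: almond croissant, 82x134x48 mm, origin at the centre of its underside; in the other compartment
- ramekin: white ramekin, 82 mm across, 48 mm high, standing to the left of the case; origin at the centre of its underside
- tape_roll: roll of tan tape lying flat to the right of the case, 76 mm across, 18 mm high; origin at the centre of its underside
- tongs: steel pastry tongs lying flat, 49x249x24 mm, further to the right; origin at the centre of the underside

How it is judged:
On the way, in this order (a step that is already met when the one before it is completed fails the run):
1. the catch is turned along the middle rail while both lids are still shut ((value of joint catch above 1.22 rad or value of joint catch below -1.22 rad) and value of joint each of left_lid, right_lid below 0.06 rad), for 0.2 s.
2. the lid over the brownies is past upright (((y of brownies in the frame of pastry_case above 0 m and value of joint left_lid above 1.6 rad) or (y of brownies in the frame of pastry_case below 0 m and value of joint right_lid above 1.6 rad))), for 0.1 s.
At the end, for the whole second after the job is handed in: the lid over the brownies rests open by itself on its stop (joint over 1.69 rad, still), the other lid is shut (under 0.06 rad), and the catch lies along the rail (more than 1.22 rad from crosswise, either way) (((y of brownies in the frame of pastry_case above 0 m and value of joint left_lid above 1.69 rad) or (y of brownies in the frame of pastry_case below 0 m and value of joint right_lid above 1.69 rad)) and ((y of brownies in the frame of pastry_case above 0 m and value of joint right_lid below 0.06 rad) or (y of brownies in the frame of pastry_case below 0 m and value of joint left_lid below 0.06 rad)) and (value of joint catch above 1.22 rad or value of joint catch below -1.22 rad) and velocity of joint left_lid between -0.05 and 0.05 rad/s and velocity of joint right_lid between -0.05 and 0.05 rad/s); the robot touches nothing.
It fails at once if a lid is taken between the fingers (the grasp point comes inside a lid's thickness) ((x of the grasp point in the frame of left_lip between 0.003 and 0.13 m and z of the grasp point in the frame of left_lip between -0.005 and 0.005 m and y of the grasp point in the frame of left_lip between -0.066 and 0.066 m) or (x of the grasp point in the frame of right_lip between 0.003 and 0.13 m and z of the grasp point in the frame of right_lip between -0.005 and 0.005 m and y of the grasp point in the frame of right_lip between -0.066 and 0.066 m)).
It fails at once if the catch is taken between the fingers (the grasp point comes inside the bar) (x of the grasp point in the frame of catch_pivot between -0.005 and 0.005 m and y of the grasp point in the frame of catch_pivot between -0.034 and 0.034 m and z of the grasp point in the frame of catch_pivot between 0 and 0.028 m).
It fails at once if the lid on the croissant's side is opened (over 0.2 rad) (not ((y of brownies in the frame of pastry_case above 0 m and value of joint right_lid below 0.2 rad) or (y of brownies in the frame of pastry_case below 0 m and value of joint left_lid below 0.2 rad))).
It fails at once if a pastry is touched or moved over 15 mm (contact force between any of the arm, the fingers and brownie_0 above 0.3 N or distance of any of brownie_0, brownie_1, croissant from where it was at the start of the episode above 0.015 m or contact force between any of the arm, the fingers and brownie_1 above 0.3 N or contact force between any of the arm, the fingers and croissant above 0.3 N).
It fails at once if the ramekin, the tape roll or the tongs are moved or lifted over 20 mm (distance of any of ramekin, tape_roll, tongs from where it was at the start of the episode above 0.02 m).
It also fails if it takes over 53 s, if anything falls off the work surface, if the arm or the gripper's body presses on something with over 40 N, if the wrist force passes 120 N, or if a joint passes its speed limit or range.

## Working session

There is one attempt and no reset: what is moved stays moved. The work goes in short steps, Python scripts to look and compute and a tool call to move; the robot and the scene stay as the last step left them, time stands still between calls to the robot, and variables do not carry over. Pictures are saved under pics/ and viewed, about 8 in all and at most 12, crops included, and the job is handed in when it is done.

Besides the shell and the picture viewer there is one more tool, called as name(argument=value, ...) on one line, values as JSON. arm_command: Moves the arm, as the interface text tells. Its arguments: {"type":"object","properties":{"increments":{"type":"array"},"squeeze":{"type":"number"}},"required":["increments"]}

```bash
mkdir -p pics; ls
cat > h.py <<'E'
import numpy as np, cv2
from cell import manip, vision, ticket, find_in, mark_of
def ray(p,uv):
    f=200/np.tan(np.radians(p["fovy"])/2)
    d=(np.array(uv,float)-[p["cx"],p["cy"]])/f
    u=d.copy()
    for _ in range(20): u=d/(1+p["k1"]*(u@u))
    T=np.array(p["pose"]); return T[:3,3],T[:3,:3]@np.array([u[0],u[1],1.])
def on_z(p,uv,z):
    o,d=ray(p,uv); return o+d*(z-o[2])/d[2]
def tri(a,ua,b,ub):
    o1,d1=ray(a,ua);o2,d2=ray(b,ub)
    s=np.linalg.lstsq(np.c_[d1,-d2],o2-o1,rcond=None)[0]
    A=o1+s[0]*d1;B=o2+s[1]*d2; return (A+B)/2,np.linalg.norm(A-B)
def proj(p,P):
    T=np.array(p["pose"]); c=T[:3,:3].T@(np.array(P)-T[:3,3]); u=c[:2]/c[2]
    f=200/np.tan(np.radians(p["fovy"])/2)
    return u*(1+p["k1"]*(u@u))*f+[p["cx"],p["cy"]]
def save(p,n): cv2.imwrite(f"pics/{n}.png",p["frame"][:,:,::-1])
E
python3 - <<'E'
from h import *
np.set_printoptions(precision=4,suppress=True)
s=vision.capture("side");t=vision.capture("top")
cv2.imwrite("pics/a.png",np.vstack([s["frame"],t["frame"]])[:,:,::-1])
for p,n in((s,"side"),(t,"top")): print(n,p["fovy"],p["k1"],np.array(p["pose"]))
for n in "pastry_case catch_pivot left_lip right_lip left_hinge right_hinge brownies croissant ramekin tape_roll tongs".split():
    a=mark_of(n,s)[:1];b=mark_of(n,t)[:1]
    print(n,*[(np.round(x[0]["uv"],1),round(x[0]["conf"],2)) if x else None for x in(a,b)],tri(s,a[0]["uv"],t,b[0]["uv"]) if a and b else "")
o=manip.get_obs();print(o["tool_pos"],o["eef_rot"],o["t"],manip.tcp_to_tips)
E
```

```text
pics
side 49.642186408193965 -0.10055408222178865 [[-0.2007 -0.7565  0.6225 -0.2981]
 [-0.9795  0.1657 -0.1144  0.2403]
 [-0.0166 -0.6327 -0.7742  1.034 ]
 [ 0.      0.      0.      1.    ]]
top 55.97111751905795 -0.08168994954984411 [[ 0.012  -0.9939  0.1101  0.3756]
 [-0.9999 -0.0119  0.0018  0.0874]
 [-0.0005 -0.1101 -0.9939  1.0852]
 [ 0.      0.      0.      1.    ]]
pastry_case (array([271.1, 215.6]), 0.75) (array([269.5, 204.3]), 0.72) (array([0.4885, 0.2463, 0.0007]), np.float64(0.011409169002917467))
catch_pivot (array([266. , 206.9]), 0.51) (array([262.4, 210.2]), 0.63) (array([0.4646, 0.2552, 0.0754]), np.float64(0.012546241683571244))
left_lip (array([239.7, 228.8]), 0.82) (array([224.5, 224.1]), 0.9) (array([0.4239, 0.3491, 0.0559]), np.float64(0.013158322241704698))
right_lip (array([303.1, 222.7]), 0.84) (array([291.1, 234.3]), 0.7) (array([0.3995, 0.1693, 0.0638]), np.float64(0.0035204299062007454))
left_hinge (array([239.8, 189. ]), 0.59) (array([231.3, 175.2]), 0.76) (array([0.5585, 0.3343, 0.0672]), np.float64(0.01006280763106538))
right_hinge (array([298.2, 180.3]), 0.9) (array([297.5, 181.4]), 0.87) (array([0.5427, 0.1558, 0.0784]), np.float64(0.0007694643464659423))
brownies None None 
croissant None (array([464. , 227.4]), 0.73) 
ramekin (array([199.2, 225.7]), 0.62) (array([193.4, 200.5]), 0.57) (array([0.4956, 0.465 , 0.0037]), np.float64(0.0016634247347957415))
tape_roll None (array([380.3, 226.6]), 0.97) 
tongs (array([460.5, 201.7]), 0.9) (array([460.9, 227.7]), 0.8) (array([ 0.4251, -0.3233, -0.0083]), np.float64(0.006169039324601884))
[ 0.3144 -0.6254  0.2359] [-0.688  -0.1632  0.688  -0.1632] 1.2 0.022
```

View pics/a.png

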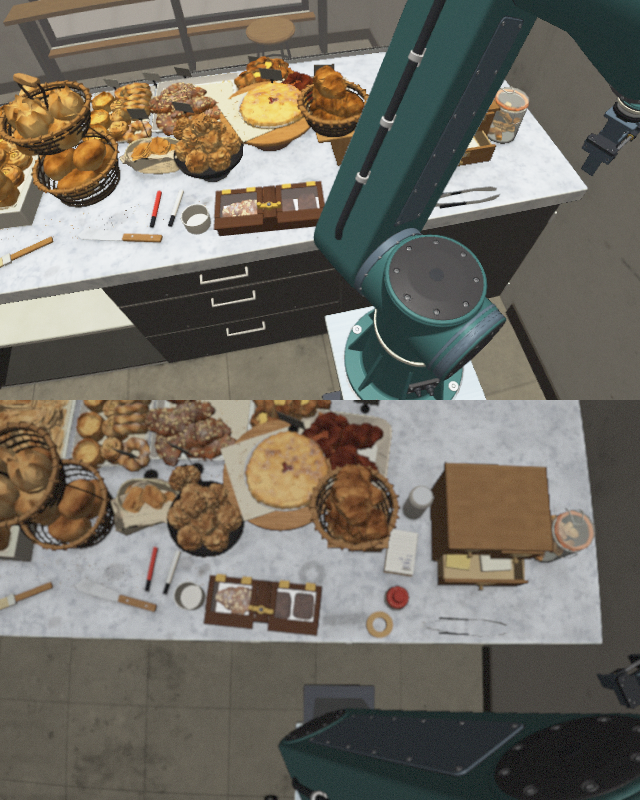

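Run:
```python
from h import *
t=vision.capture("top");s=vision.capture("side")
a=cv2.resize(t["frame"][140:270,170:350],None,fx=4.4,fy=4.4,interpolation=cv2.INTER_CUBIC)
cv2.imwrite("pics/b.png",a[:,:,::-1])
```

```text
(no output)
```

View pics/b.png

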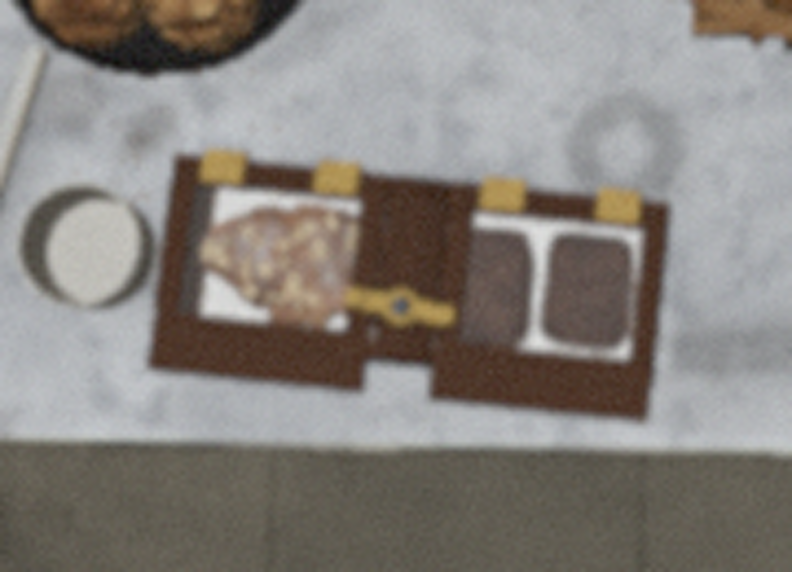

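The brownies are under the right lid, the one on the world −y side. The croissant is on the left and the catch lies crosswise. Next I fit the case pose from the lid corners in the crop.

Run:
```python
from h import *
from scipy.optimize import least_squares
from scipy.spatial.transform import Rotation as R
np.set_printoptions(precision=4,suppress=True)
t=vision.capture("top");s=vision.capture("side")
c=np.array([[150,367],[362,390],[432,397],[647,418],[400,306]])/4.4+[170-.4,140-.4]
P=np.array([[-79.5,156,70],[-79.5,20,70],[-79.5,-20,70],[-79.5,-156,70],[-25,0,89]])/1000
w=lambda q,p:np.array([q[0]+np.cos(q[2])*p[0]-np.sin(q[2])*p[1],q[1]+np.sin(q[2])*p[0]+np.cos(q[2])*p[1],p[2]])
M={}
for n,p in dict(right_hinge=[.0605,-.088,.067],left_hinge=[.0605,.088,.067],right_lip=[-.0795,-.088,.07],left_lip=[-.0795,.088,.07],catch_pivot=[-.025,0,.074]).items():
    m=mark_of(n,s)
    if m: M[n]=(m[0]["uv"],p)
f=lambda q:np.concatenate([(proj(t,w(q,p))-u) for p,u in zip(P,c)])
r=least_squares(f,[.48,.25,-.1]);print(r.x,r.fun)
for n,(u,p) in M.items(): print(n,proj(s,w(r.x,p))-u)
q=r.x
for p in ([-.025,0,.074],[-.0795,-.045,.07],[-.0795,-.088,.07],[.0605,-.045,.067]): print(p,w(q,p),np.hypot(*w(q,p)[:2]))
print(R.from_quat(manip.get_obs()["eef_rot"]).as_matrix())
for n in("ramekin","tape_roll"):
    m=mark_of(n,t); print(n,on_z(t,m[0]["uv"],0))
```

```text
[ 0.4917  0.2488 -0.0868] [-0.6078  0.267   0.4857  0.1192 -0.7699  0.0198  0.5198  0.288   0.3525
 -0.7015]
right_hinge [2.3156 3.0319]
left_hinge [-0.2956  0.1968]
right_lip [-4.9625 -2.7881]
left_lip [-1.4604 -3.7836]
catch_pivot [2.7534 1.5488]
[-0.025, 0, 0.074] [0.4668 0.251  0.074 ] 0.5300268133408605
[-0.0795, -0.045, 0.07] [0.4086 0.2109 0.07  ] 0.45984305478556486
[-0.0795, -0.088, 0.07] [0.4049 0.1681 0.07  ] 0.43839415268883786
[0.0605, -0.045, 0.067] [0.5481 0.1988 0.067 ] 0.5830285497863952
[[ 0.      0.4491 -0.8935]
 [-0.     -0.8935 -0.4491]
 [-1.      0.     -0.    ]]
ramekin [0.4964 0.4708 0.    ]
tape_roll [ 0.4336 -0.0752  0.    ]
```

arm_command(increments=[[0.5,3,3,10,-1],[1,8,6,20,-1],[2,13,8,30,-1],[3,18,9,40,-1],[4,23.5,9,50,-1],[6,29,9,60,-1],[8,34.5,9,70,-1],[10,40,9,80,-1],[12,45.5,9,90,-1],[14,51,9,100,-1],[15,56.5,9,110,-1],[15,56.5,9,110,-1]])

```text
t: 3.25
tool_pos: [0.4647, -0.0576, 0.3261]
eef_rot: [0.259, 0.658, -0.259, 0.658]
contact_force: [0.4, -1.0, -0.4]
gripper_width: 0.007
```

arm_command(increments=[[0,5.5,0,9.5,-1],[0,11,-2,19,-1],[0,16.5,-4,28.5,-1],[-1,22,-6,38.3,-1],[-2,26,-9,38.3,-1],[-3,28.2,-12.6,38.3,-1],[-3,28.2,-15.6,38.3,-1],[-3,28.2,-15.6,38.3,-1]])

```text
t: 4.25
tool_pos: [0.4335, 0.2206, 0.1684]
eef_rot: [0.031, 0.708, -0.032, 0.705]
contact_force: [0.2, 0.3, 0.6]
gripper_width: 0.004
```

Run:
```python
from h import *
from scipy.spatial.transform import Rotation as R
o=manip.get_obs();print(o["tool_pos"],R.from_quat(o["eef_rot"]).as_matrix()[:,1],o["t"],o["qpos"])
t=vision.capture("top");s=vision.capture("side")
a=cv2.resize(t["frame"][140:270,170:350],None,fx=4.4,fy=4.4,interpolation=cv2.INTER_CUBIC)
cv2.imwrite("pics/c.png",a[:,:,::-1])
a=cv2.resize(s["frame"][140:260,180:360],None,fx=4.4,fy=4.4,interpolation=cv2.INTER_CUBIC)
cv2.imwrite("pics/d.png",a[:,:,::-1])
tip=np.array(o["tool_pos"])-[0,0,.022]
print((proj(t,tip)-[170,140])*4.4,(proj(s,tip)-[180,140])*4.4)
```

```text
[0.43351981 0.22059703 0.16840389] [ 0.08846511  0.99607739 -0.00193912] 4.25 [ 4.22843028e-01  1.45131666e-01  2.19031309e+00 -1.60881601e-04
  8.09902372e-01 -1.05925794e+00]
[435.1150212  350.73620304] [438.10249413 253.29618024]
```

View pics/d.png

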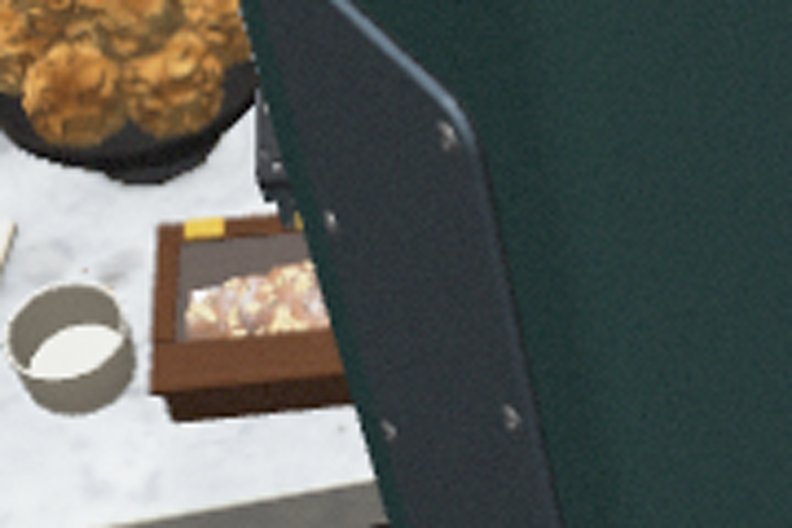

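arm_command(increments=[[0,0,-3,0,-1],[0,0,-6,0,-1],[0,0,-6.6,0,-1],[0,0,-6.6,0,-1],[0.4,0,-6.6,0,-1],[0.8,-0.1,-6.6,0,-1],[0.8,-0.1,-6.6,0,-1]])

```text
t: 5.22
tool_pos: [0.4431, 0.2207, 0.1044]
eef_rot: [0.031, 0.706, -0.031, 0.707]
contact_force: [0.4, -0.4, -0.3]
gripper_width: 0.006
```

arm_command(increments=[[0.5,-0.1,0,0,-1],[1,-0.1,0,0,-1],[1.4,-0.1,0,0,-1],[1.8,-0.1,0,0,-1],[2.2,-0.1,0,0,-1],[2.6,0,0,0,-1],[3.0,0.1,0,0,-1],[3.4,0.3,0,0,-1],[4.1,0.6,0,0,-1],[4.5,0.9,0,0,-1],[4.7,1.1,0,0,-1],[4.7,1.1,0,0,-1]])

```text
t: 6.72
tool_pos: [0.4895, 0.2317, 0.1039]
eef_rot: [0.031, 0.706, -0.031, 0.706]
contact_force: [0.2, 1.0, -0.1]
gripper_width: 0.005
```

Run:
```python
from h import *
o=manip.get_obs();print(o["tool_pos"],o["contact_force"],o["t"])
t=vision.capture("top")
a=cv2.resize(t["frame"][140:270,170:350],None,fx=4.4,fy=4.4,interpolation=cv2.INTER_CUBIC)
cv2.imwrite("pics/e.png",a[:,:,::-1])
```

```text
[0.4894888  0.23174993 0.10392437] [ 0.21731425  1.03275175 -0.0728323 ] 6.725
```

View pics/e.png

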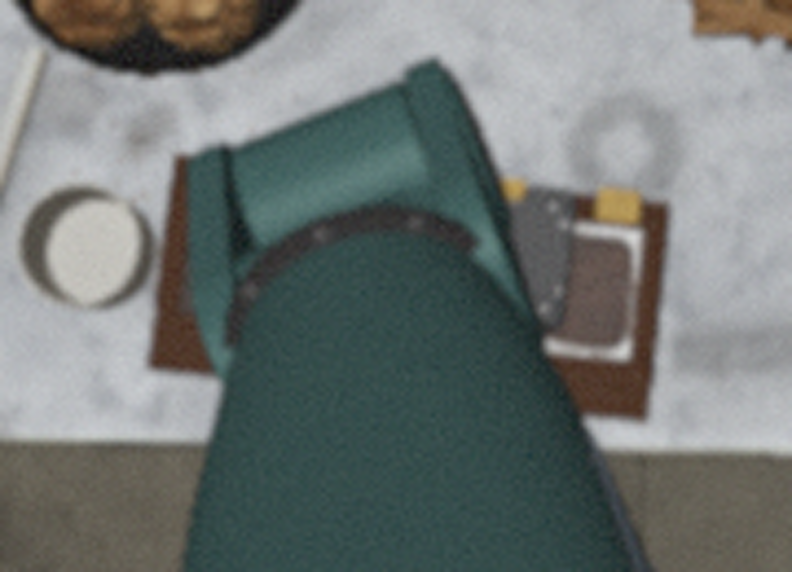

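arm_command(increments=[[0,0.2,0,0,-1],[0,0.3,0,0,-1],[0,0.3,0,0,-1]])

```text
t: 7.15
tool_pos: [0.4894, 0.2344, 0.104]
eef_rot: [0.031, 0.706, -0.031, 0.706]
contact_force: [0.0, -4.1, 0.6]
gripper_width: 0.003
```

arm_command(increments=[[0,-0.6,0,0,-1],[0,-0.8,4,0,-1],[0,-1,9,0,-1],[0,-4,13,0,-1],[0,-10,15,0,-1],[0,-16,15,0,-1],[0,-22,15,0,-1],[0,-27,15,0,-1],[0,-27,15,0,-1]])

```text
t: 8.28
tool_pos: [0.4891, -0.038, 0.254]
eef_rot: [0.032, 0.706, -0.032, 0.706]
contact_force: [0.4, 0.3, 0.6]
gripper_width: 0.006
```

Run:
```python
from h import *
o=manip.get_obs();print(o["tool_pos"],o["contact_force"],o["t"])
t=vision.capture("top")
a=cv2.resize(t["frame"][140:270,170:350],None,fx=4.4,fy=4.4,interpolation=cv2.INTER_CUBIC)
cv2.imwrite("pics/f.png",a[:,:,::-1])
```

```text
[ 0.48911688 -0.03802643  0.25400091] [0.3544699  0.31260074 0.61289363] 8.275
```

View pics/f.png

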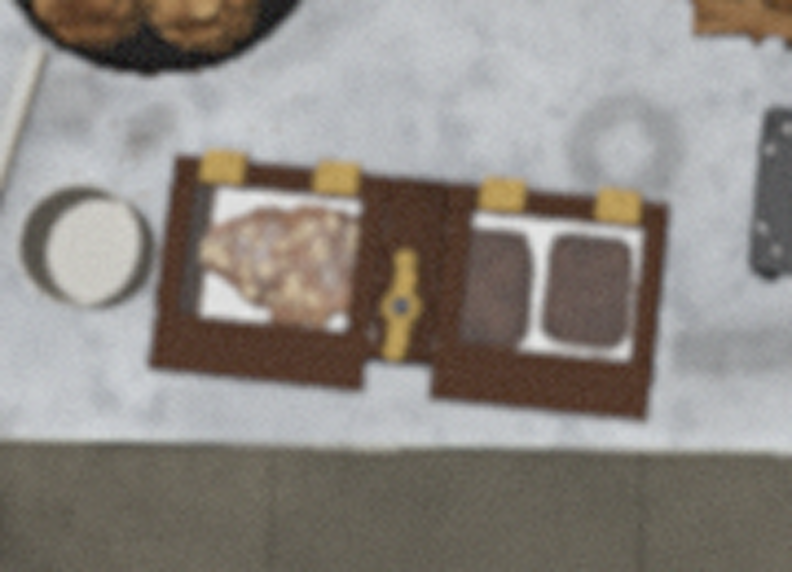

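arm_command(increments=[[-2,5.5,-2,0,-1],[-4,11,-4,0,-1],[-6,16.5,-5,0,-1],[-8,21,-7,0,-1],[-11.2,24.9,-8,0,-1],[-11.4,24.9,-9,0,-1],[-11.4,24.9,-14,0,-1],[-11.4,24.9,-19.4,0,-1],[-11.4,24.9,-19.4,0,-1],[-11.4,24.9,-19.4,0,-1]])

```text
t: 9.57
tool_pos: [0.3762, 0.2139, 0.0614]
eef_rot: [0.031, 0.706, -0.031, 0.707]
contact_force: [0.7, -0.5, 0.5]
gripper_width: 0.001
```

arm_command(increments=[[0.7,-0.1,0,0,-1],[1.3,-0.1,0,0,-1],[1.6,-0.1,0,0,-1],[1.9,-0.1,0,0,-1],[1.9,-0.1,0,0,-1]])

```text
t: 10.2
tool_pos: [0.3893, 0.2119, 0.06]
eef_rot: [0.03, 0.71, -0.032, 0.703]
contact_force: [-47.4, 17.9, 35.3]
gripper_width: 0.008
```

arm_command(increments=[[-0.4,0,0,0,-1],[-0.4,0,0,0,-1]])

```text
t: 10.45
tool_pos: [0.389, 0.2123, 0.0604]
eef_rot: [0.031, 0.707, -0.031, 0.706]
contact_force: [-15.4, 4.7, 5.8]
gripper_width: 0.008
```

arm_command(increments=[[0,0,0.4,0,-1],[0,0,0.8,0,-1],[0.1,0,1.2,0,-1],[0.1,0,1.2,0,-1]])

```text
t: 10.95
tool_pos: [0.3897, 0.2122, 0.0722]
eef_rot: [0.031, 0.708, -0.031, 0.705]
contact_force: [-14.4, 5.6, 0.3]
gripper_width: 0.005
```

Run:
```python
from h import *
t=vision.capture("top");s=vision.capture("side")
a=[cv2.resize(p["frame"][y:y+130,x:x+180],None,fx=4,fy=4,interpolation=cv2.INTER_CUBIC) for p,x,y in((t,170,140),)]
cv2.imwrite("pics/g.png",a[0][:,:,::-1])
for n in("right_lip","left_lip"): print(n,[(m["uv"],m["conf"]) for m in mark_of(n,t)[:2]],[(m["uv"],m["conf"]) for m in mark_of(n,s)[:2]])
```

```text
right_lip [([289.0, 235.4], 0.74)] []
left_lip [([222.3, 225.0], 0.82), ([294.7, 182.8], 0.59)] [([241.5, 227.4], 0.81)]
```

View pics/g.png

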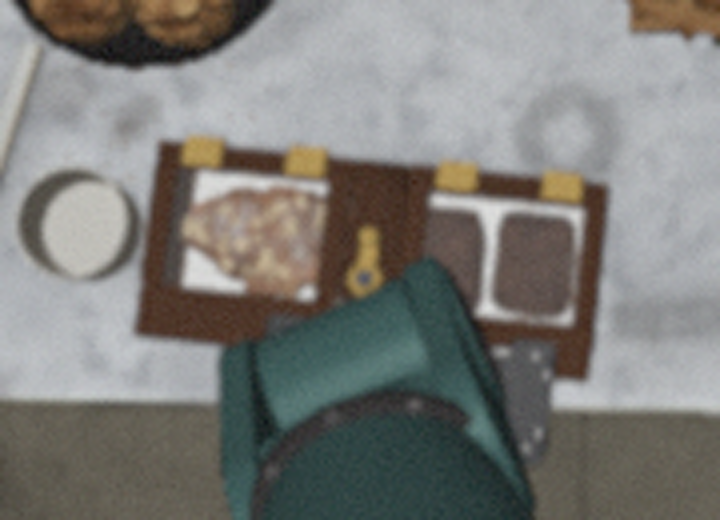

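arm_command(increments=[[0.1,0,0.6,0,-1],[0.2,0,1.2,0,-1],[0.3,0,1.8,0,-1],[0.4,0,2.4,0,-1],[0.6,-0.1,3,0,-1],[0.8,-0.1,3.6,0,-1],[0.8,-0.1,3.6,0,-1]])

```text
t: 12.12
tool_pos: [0.3979, 0.2114, 0.1086]
eef_rot: [0.031, 0.708, -0.031, 0.705]
contact_force: [-15.7, 6.7, 4.9]
gripper_width: 0.002
```

Run:
```python
from h import *
t=vision.capture("top")
a=cv2.resize(t["frame"][140:270,170:350],None,fx=4,fy=4,interpolation=cv2.INTER_CUBIC)
cv2.imwrite("pics/i.png",a[:,:,::-1])
```

```text
(no output)
```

View pics/i.png

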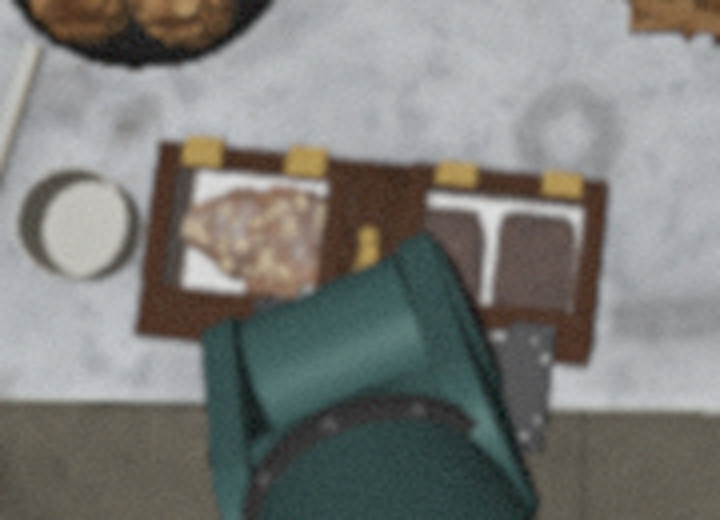

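arm_command(increments=[[0.4,0,0.9,0,-1],[0.9,-0.1,1.9,0,-1],[1.4,-0.1,2.8,0,-1],[2.0,-0.2,3.7,0,-1],[2.7,-0.2,4.5,0,-1],[3.4,-0.3,5.2,0,-1],[4.2,-0.4,5.9,0,-1],[5.0,-0.4,6.6,0,-1],[5.0,-0.4,6.6,0,-1]])

```text
t: 13.3
tool_pos: [0.4504, 0.2077, 0.1748]
eef_rot: [0.031, 0.706, -0.031, 0.707]
contact_force: [-1.7, 0.4, 0.8]
gripper_width: 0.005
```

Run:
```python
from h import *
t=vision.capture("top")
a=cv2.resize(t["frame"][140:270,170:350],None,fx=4,fy=4,interpolation=cv2.INTER_CUBIC)
cv2.imwrite("pics/j.png",a[:,:,::-1])
```

```text
(no output)
```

View pics/j.png

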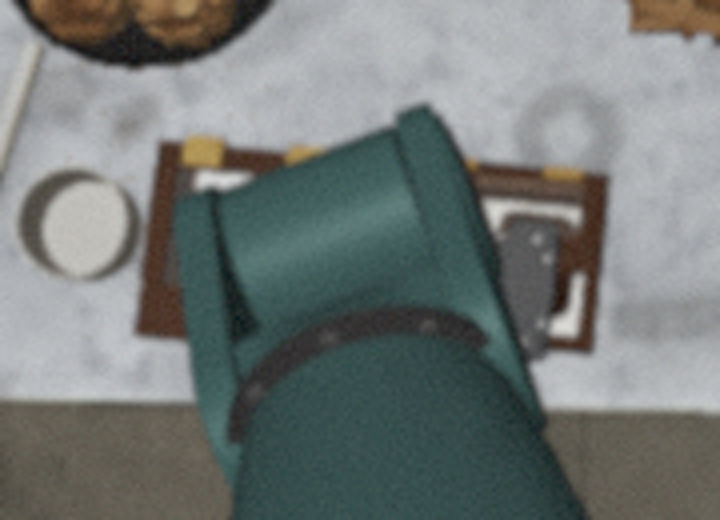

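arm_command(increments=[[0.9,-0.1,0.6,0,-1],[1.8,-0.2,1.1,0,-1],[2.8,-0.2,1.5,0,-1],[3.7,-0.3,1.9,0,-1],[4.7,-0.4,2.1,0,-1],[5.8,-0.5,2.3,0,-1],[6.8,-0.6,2.4,0,-1],[7.9,-0.7,2.4,0,-1],[8.9,-0.8,2.4,0,-1],[9.5,-0.8,2.4,0,-1],[10,-0.9,2.4,0,-1],[10,-0.9,2.4,0,-1]])

```text
t: 14.85
tool_pos: [0.5479, 0.1989, 0.1976]
eef_rot: [0.031, 0.708, -0.031, 0.705]
contact_force: [-11.6, 5.5, 7.0]
gripper_width: 0.004
```

arm_command(increments=[[-1,0.1,0,0,-1],[-3,0.2,0,0,-1],[-6,0.3,1,0,-1],[-8,0,4,0,-1],[-8,-5,6,0,-1],[-8,-10.5,7,0,-1],[-8,-16,7,0,-1],[-7,-21.5,7,0,-1],[-6,-27,7,0,-1],[-5,-32,7,0,-1],[-5,-32,7,0,-1]])

```text
t: 16.23
tool_pos: [0.4989, -0.1235, 0.2678]
eef_rot: [0.032, 0.706, -0.032, 0.706]
contact_force: [-0.5, 0.3, -0.6]
gripper_width: 0.003
```

Run:
```python
from h import *
o=manip.get_obs();print(o["tool_pos"],o["contact_force"],o["t"])
t=vision.capture("top");s=vision.capture("side")
a=[cv2.resize(p["frame"][130:270,170:350],None,fx=3.3,fy=3.3,interpolation=cv2.INTER_CUBIC)[:,:590] for p in(t,s)]
cv2.imwrite("pics/k.png",cv2.resize(np.vstack(a),None,fx=.64,fy=.64)[:,:,::-1])
```

```text
[ 0.49890504 -0.12351866  0.26782718] [-0.47247671  0.30098217 -0.5851685 ] 16.225
```

View pics/k.png

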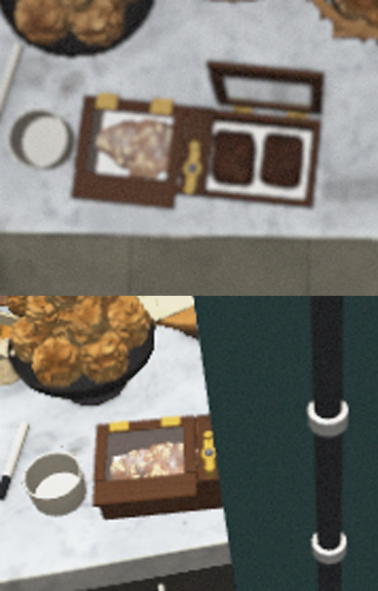

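The top view shows the brownie lid leaning back open, from about (210,65) to (322,110). The left lid is shut and the catch lies along the rail at about (192,165). The arm is clear, so I'm handing the job in.

```bash
python3 -c "
from h import *
print(ticket.job_done(), manip.get_obs()['contact_force'])"
```

```text
the job is handed in; nothing more can be done
the job is handed in; nothing more can be done
```

The brownie lid (the right one) stands open, leaning back past upright. The croissant lid is still shut, and the job is handed in at about 16 s of the 53 s allowed.

- **Catch:** I pushed its right-hand lug round anticlockwise with closed fingertips until it met its stop at about 4 N. The top view afterwards showed it lying along the rail.
- **Lid:** I pressed the fingers against the front lip, carried it up its arc and pushed it back until it met its stop at about 12 N. Then I backed the arm clear.
- **Last checks:** The last top view shows the brownie lid open, the left lid shut, the catch along the rail and the pastries and ramekin in place. The arm was clear of everything, with under 1 N on the tool. I had no direct reading of the joint angles, so these come from pictures and forces only.
- **What was less clean:**
  - The first touch on the lip peaked at roughly 60 N on the fingers before I eased off.
  - The side camera was blocked by the arm for the brownie half of the case, so it confirmed only the left side.
  - The tape roll and tongs were not in the last crop. The arm passed well above them.

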